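# Index the decorating wheel to its red line

### The arm

A 7-joint arm with a two-finger parallel gripper is mounted at the origin on the work surface. World frame = base frame: x ahead of the robot, y to its left, z up, the work surface at z = 0. Lengths are in m, angles in rad, forces in N, time in s.
With the tool pointing down it reaches from about 0.35 to 0.775 m from the base axis. Payload 3.1 kg.
Tool frame: the origin (TCP) lies at the very end of the fingers, on their centre line; the grasp point (between the pads) lies 19 mm behind it (env.hold_point_z is the distance from the TCP to the grasp point, in m); z points along the fingers, y is the line along which they close (so a half turn about z gives the same grasp; the last joint's range is limited). The gripper opens to 85 mm and grips with 20 to 120 N. Pads are 22 mm wide; open, the fingers measure 114 mm over their backs; the gripper's body (76 mm by 85 mm) begins 54 mm behind the grasp point. The pads swing forward as they close: fully open they stand 13 mm farther back than shut.
Start: joints at [-1.361, 0.311, 0.014, 1.512, -0.004, 1.319, -0.027], TCP at [0.137, 0.533, 0.231] pointing down, gripper open.
Joint ranges: [-2.7, 2.7], [-0.3, 1.91], [-1.27, 1.3], [0.12, 2.57], [-1.44, 4.58], [0.2, 2.03], [-3.05, 3.05]. Speed limits (rad/s): [2.79, 2.79, 3.14, 3.14, 3.14, 3.14, 3.14].

### API

Orientations are given as a 3x3 rotation matrix whose columns are the frame's x, y, z axes.
In Python, from workcell import sensors, viewer, finish_job, env gives the robot as it stands. The module is installed in compiled form; this text tells all that it offers.
- The arm moves only by the tool carry_out, never from a script. Its argument "moves" is a list that holds one entry, the list of rows, each a list of 7 numbers: the turn, a rotation vector about the tool's x, y, z in rad, then the shift along the tool's x, y, z in cm, then the opening, from 0 (shut) to 1 (fully open). A call has 1 to 12 rows; each row is the pose to reach, as a shift and turn from the pose commanded when the call began, along the tool's axes at that moment; what a row does not reach only later rows make up. A row lasts 1/12 s, in which the tool goes at most 41.7 mm and 7.16 degrees, less where a joint would pass 70% of its speed; a pose out of reach is approached as far as the arm can. A call with a gripper value outside its range is refused whole. The fingers move at their own pace and stop on an object; "force" is the grip in N (left out, the last holds). Time passes only in rows, so rows that repeat a pose let the fingers close. It gives the time, the measured TCP pose, the force, the opening and the grip force at its end, in the units of the state.
- sensors.sense(): the state, without advancing time (a new reading comes with each control period).
- viewer.read_camera(name): name is "side" or "top"; returns a dict with "img" (420x560x3 uint8, blue, green, red), "mtx" (3x3 intrinsics, pixels), "xyz" and "orientation" of the camera in the world. Camera axes: x right, y up, looking along -z (the intrinsics and any distortion apply to the point x, -y, -z); pixel columns grow to the right and rows downward; lengths in m; the calibration is good to about 2 mm. A picture is of the moment at which its call begins. There is no depth.
- finish_job(): hands the job in; it is judged then, once.
The state is a dict: "clock": time; "joint_pos": joint angles; "joint_vel": joint speeds; "effort": joint torques, N m; "tool_pos": TCP position; "eef_rot": TCP orientation; "ft_force": force on the tool from outside, world axes, zero at the start; "torque": the same for the moment, N m; "finger_gap": opening from 0.0 (shut) to 1.0 (fully open); "finger_force": force on a finger pad.
Only numpy, scipy, OpenCV 4.12 (cv2) and the standard library are available. Lean on these libraries where they do the work, as an engineer would, in place of code of your own. Each camera call takes 0.05 s, during which the arm holds its last target. There are 200 camera calls.

### The job

The bowl on the decorating wheel is ready for its next stripe. Turn the wheel by its scalloped rim until the long red line faces the brass pointer, then push the black knob of the index bolt fully home so that the wheel is locked there. Do not touch the bowl, and leave everything else on the table standing where it is.

Things in the scene. Friction and masses are not known exactly. Their poses are not given: they have to be found in the camera images.
- stand: Grey cast foot of a decorating wheel, fixed to the table. Origin: on the table under the wheel's vertical axle. Its x axis runs level from the axle to the index bracket (the pointer's direction), z up. The bracket is a block 52 mm wide, from 116 to 188 mm out along x, top 45 mm high; behind its bridge two low guides flank the bolt, tops 55 mm high.
- bridge (a point): Middle of the top of the bracket's bridge, which covers the bolt: 126 mm from the axle, 67 mm above the table, 20 mm along the stand's x by 53 mm across. It carries the flat brass pointer (top 70 mm high), which overhangs the wheel's rim.
- wheel (a joint): Angle of the wheel about its axle, anticlockwise from above: direction of the red line measured from the stand's x axis. 0 or any whole turn = line at the pointer. Turns both ways without end; a stiff bearing (about 0.1 N m) keeps it where it is left.
- hub (a point): Centre of the wheel's top face, 60 mm above the table. A level aluminium disc 16 mm thick; rim with eight round lobes (radius 20 mm, centred 90 mm from the axle, reaching 110 mm) and between them eight finger scallops 45 degrees apart, floor 88 mm from the axle, 29 mm wide at 90 mm, 48 mm at 105 mm. The red line ends at one scallop's middle. A finger in a scallop pushes the next lobe.
- mark (a point): Outer end of the red-filled engraved line (28 mm long, 4.5 mm wide) on the wheel's top face, 86 mm from the axle.
- pointer_tip (a point): Tip of the fixed brass pointer, 101 mm from the axle, 70 mm above the table.
- bolt (a joint): Travel of the index bolt towards the wheel along the stand's x axis: 0 = drawn back, 0.024 = fully home in a scallop. About 2.5 N of friction; it stays where it is left. Its nose (38 mm wide, rounded) enters a scallop that stands under the pointer, takes up the last few degrees and locks the wheel; otherwise it butts on a lobe.
- bolt_knob (a point): Centre of the top of the bolt's black upright knob: 15 mm in diameter, 26 mm tall, top 92 mm above the table; 165 mm from the axle with the bolt drawn back, 141 mm with it home. Behind it (away from the wheel) nothing of the stand is higher than 57 mm.
- bowl: Loose white bowl standing on the middle of the wheel, 104 mm across the rim, foot 48 mm, 30 mm tall (its rim 90 mm above the table). Origin: centre of its foot.
- paint_tube: Black paint tube standing on its cap, 56 mm wide at most, 156 mm tall. Origin: centre of its underside.
- paint_jar: Gold paint jar with a white cap, 58 mm in diameter, 62 mm tall. Origin: centre of its underside.
- brush_cup: Blue plastic cup, 68 mm in diameter, 85 mm tall, with paint brushes standing in it up to 190 mm. Origin: centre of its underside.
- paint_bottle: Red plastic paint bottle with a black cap, 50 mm in diameter, 165 mm tall. Origin: centre of its underside.
- tape_roll: Green roll of masking tape lying flat, 90 mm in diameter, 24 mm tall. Origin: centre of its underside.
- caddy: Teal paint caddy, 150 by 150 mm, 85 mm tall, handle up to 157 mm. Origin: centre of its underside.
- brush_case: Black brush case, 100 by 230 mm (x by y), 32 mm tall. Origin: centre of its underside.
- foam_brush: Foam brush lying on the table, 170 mm long along its x axis, 36 mm wide, 22 mm tall. Origin: under about the middle.

How it is judged:
By the outcome, as a careful person would: the job done as asked, in the order asked, and still so for the second after the job is handed in, with the robot touching nothing.
It also fails if it takes over 72 s, if anything falls off the work surface, if the arm or the gripper's body presses on something with over 40 N, if the wrist force passes 120 N, or if a joint passes its speed limit or range.

## Working session

There is one attempt and no reset: what is moved stays moved. The work goes in short steps, Python scripts to look and compute and a tool call to move; the robot and the scene stay as the last step left them, time stands still between calls to the robot, and variables do not carry over. Pictures are saved under pics/ and viewed, at most 13 in all, crops included, and the job is handed in when it is done.

Besides the shell and the picture viewer there is one more tool, called after "Call:" by a JSON object that holds its "fn" and its "kwargs". carry_out: Moves the arm, as the interface text tells. Its arguments: {"type":"object","properties":{"moves":{"type":"array"},"force":{"type":"number"}},"required":["moves"]}

```bash
mkdir -p pics; cat > h.py <<'E'
import numpy as np,cv2
from workcell import sensors,viewer,finish_job,env
def cam(n,f=None):
    c=viewer.read_camera(n)
    if f: cv2.imwrite('pics/'+f,c['img'])
    return c
def ray(c,u,v,z):
    d=np.linalg.inv(c['mtx'])@np.array([u,v,1.]); d=np.array(c['orientation'])@(d*[1,-1,-1])
    p=np.array(c['xyz']); return p+d*(z-p[2])/d[2]
def proj(c,P):
    q=np.array(c['orientation']).T@(np.array(P)-c['xyz']); q=q*[1,-1,-1]; w=np.array(c['mtx'])@q; return w[:2]/w[2]
E
python3 - <<'E'
from h import *
for n in('top','side'):
    c=cam(n,n+'1.png');print(n,np.round(c['xyz'],3),np.round(c['orientation'],3).tolist(),c['mtx'].tolist(),[k for k in c])
s=sensors.sense();print({k:np.round(v,3).tolist() for k,v in s.items()})
E
```

```text
top [ 0.416 -0.016  1.517] [[0.007, 0.992, -0.123], [-1.0, 0.008, 0.006], [0.007, 0.123, 0.992]] [[488.18134583593644, 0.0, 272.06541695476363], [0.0, 488.18134583593644, 208.73332297944026], [0.0, 0.0, 1.0]] ['img', 'mtx', 'xyz', 'orientation']
side [-0.011 -0.691  1.049] [[0.76, 0.468, -0.451], [-0.65, 0.568, -0.506], [0.019, 0.678, 0.735]] [[418.84902047734005, 0.0, 278.9754129013999], [0.0, 418.84902047734005, 203.81235399973684], [0.0, 0.0, 1.0]] ['img', 'mtx', 'xyz', 'orientation']
{'clock': 0.1, 'joint_pos': [-1.361, 0.312, 0.014, 1.513, -0.004, 1.319, -0.027], 'joint_vel': [-0.0, -0.002, 0.002, -0.006, 0.002, 0.001, 0.0], 'effort': [0.001, -38.086, 0.147, -23.124, 0.012, 0.008, -0.0], 'tool_pos': [0.137, 0.532, 0.23], 'eef_rot': [[-0.968, 0.249, -0.0], [0.249, 0.968, -0.002], [-0.0, -0.002, -1.0]], 'ft_force': [0.058, 0.638, -0.634], 'torque': [0.001, -0.01, 0.035], 'finger_force': 0.0, 'finger_gap': 1.002}
```

View pics/top1.png

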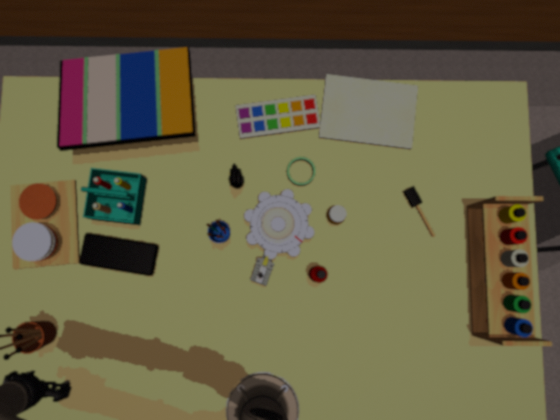

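View pics/side1.png

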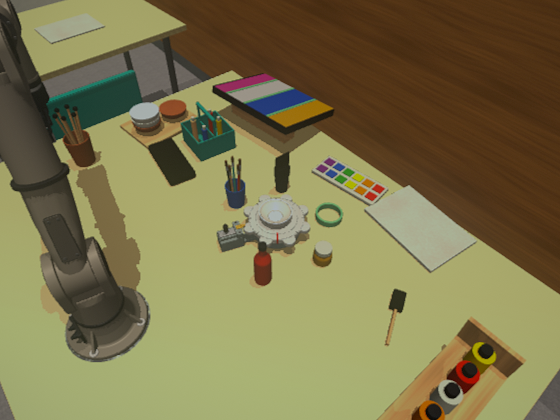

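The top view shows the wheel at about (278,224), the bracket at (262,270) and the red line near (298,240). Neighbours are the cup (219,232), tube (236,178), jar (337,214) and bottle (318,274). The side view agrees. I'll zoom in on both.

```bash
python3 - <<'E'
from h import *
a=cv2.imread('pics/top1.png')[150:300,190:360];b=cv2.imread('pics/side1.png')[140:290,200:360]
cv2.imwrite('pics/z1.png',cv2.resize(a,None,fx=4.7,fy=4,interpolation=2)[:, :]) 
cv2.imwrite('pics/z1.png',cv2.resize(a,(680,600),interpolation=2))
cv2.imwrite('pics/z2.png',cv2.resize(b,(640,600),interpolation=2))
E
```

```text
(no output)
```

View pics/z1.png

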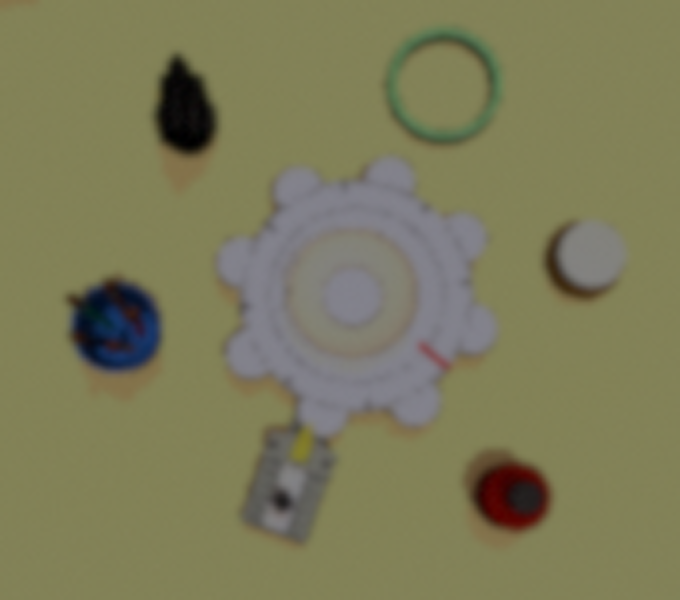

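View pics/z2.png

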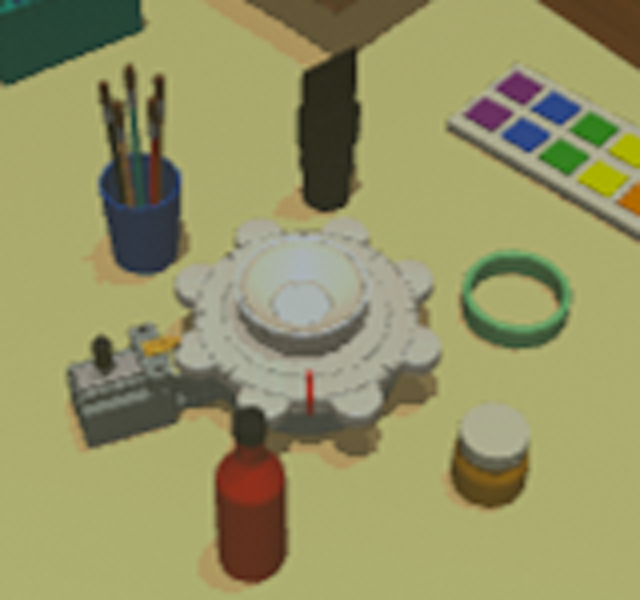

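The zoom shows the red line from (421,344) to (449,367) in 4x crop pixels, the pointer near (302,445) and the knob near (283,499). Next I compute the positions.

```bash
python3 - <<'E'
from h import *
c=cam('top');g=c['img'];f=lambda u,v:(u/4+190-.4,v/4+150-.4)
hsv=cv2.cvtColor(g,cv2.COLOR_BGR2HSV)
# lobe centres
L=np.array([ray(c,*f(u,v),.06)[:2] for u,v in [(300,188),(388,180),(463,238),(474,328),(416,404),(325,410),(251,354),(240,261)]])
print(L.mean(0))
m=((hsv[...,1]<45)&(hsv[...,2]>60)).astype(np.uint8);m[:170]=0;m[265:]=0;m[:,:235]=0;m[:,320:]=0
n,lab,st,ce=cv2.connectedComponentsWithStats(m);i=1+st[1:,4].argmax()
cn=max(cv2.findContours((lab==i).astype(np.uint8),0,1)[0],key=cv2.contourArea)[:,0]
P=np.array([ray(c,u,v,.06)[:2] for u,v in cn]);print(st[i],)
(h),r=cv2.minEnclosingCircle((P*1000).astype(np.float32));print('circ',h,r)
def blob(mm):
    n,l,s,ce=cv2.connectedComponentsWithStats(mm.astype(np.uint8));return [(np.round(ce[k],1).tolist(),s[k,4]) for k in range(1,n) if s[k,4]>3]
B,G,R=[g[...,k].astype(int) for k in range(3)]
z=np.zeros(B.shape,bool);z[150:300,190:360]=1
rd=z&(R-G>35)&(R-B>25);print('red',blob(rd))
ye=z&(hsv[...,1]>150)&(hsv[...,0]>20)&(hsv[...,0]<35);print('yel',blob(ye))
bk=z&(hsv[...,2]<50);print('blk',blob(bk))
for n,(u,v),h in [('mark',(449,367),.06),('markin',(421,344),.06),('ptr',(302,447),.07),('knob',(283,498),.092),('bridge',(297,465),.067),('bott',(524,497),.165),('jar',(590,256),.062),('cup',(117,326),.085),('tubebase',(188,145),0.0),('tubetop',(179,62),.156)]:
    print(n,np.round(ray(c,*f(u,v),h),4))
E
```

```text
[ 0.55201783 -0.04533965]
[ 244  189   71   76 3366]
circ (539.3334350585938, -36.26337814331055) 123.4789810180664
red [([298.2, 238.6], np.int32(13)), ([317.2, 273.8], np.int32(168))]
yel [([265.2, 260.8], np.int32(13))]
blk [([235.7, 177.3], np.int32(218)), ([215.9, 228.7], np.int32(144)), ([320.3, 273.6], np.int32(50)), ([259.8, 274.8], np.int32(6))]
mark [ 0.4985 -0.1142  0.06  ]
markin [ 0.5156 -0.0932  0.06  ]
ptr [ 0.4383 -0.0051  0.07  ]
knob [0.4011 0.0082 0.092 ]
bridge [ 0.4251 -0.0015  0.067 ]
bott [ 0.4037 -0.1585  0.165 ]
jar [ 0.5825 -0.22    0.062 ]
cup [0.5254 0.1314 0.085 ]
tubebase [0.6751 0.0872 0.    ]
tubetop [0.7081 0.084  0.156 ]
```

Call:
{"fn": "carry_out", "kwargs": {"moves": [[[0,0,0.6,-33,-21,-2,0],[0,0,0.6,-33,-21,-2,0],[0,0,0.6,-33,-21,-2,0],[0,0,0.6,-33,-21,-2,0],[0,0,0.6,-33,-21,-2,0],[0,0,0.6,-33,-21,-2,0],[0,0,0.6,-33,-21,-2,0],[0,0,0.6,-33,-21,-2,0],[0,0,0.6,-33,-21,-2,0],[0,0,0.6,-33,-21,-2,0],[0,0,0.6,-33,-21,-2,0],[0,0,0.6,-33,-21,-2,0]]]}}

```text
clock: 1.15
tool_pos: [0.4047, 0.2461, 0.2511]
eef_rot: [[-0.656, 0.755, -0.001], [0.755, 0.656, 0.0], [0.001, -0.0, -1.0]]
ft_force: [-0.2, 0.7, -0.7]
finger_gap: -0.004
finger_force: 0.0
```

```bash
cat >> h.py <<'E'
C=np.array([.552,-.0453]);S=160.5
def rel(p,yaw):
    "shift in tool axes (cm) and turn about tool z to put TCP at p with tool y at world angle yaw (deg)"
    s=sensors.sense();R=np.array(s['eef_rot']);d=R.T@(np.array(p)-s['tool_pos'])*100
    cy=np.degrees(np.arctan2(R[1,1],R[0,1]));t=-(yaw-cy+180)%360-180
    t=-((yaw-cy+180)%360-180)
    print('at',np.round(s['tool_pos'],4),'yaw',round(cy,1),'j',np.round(s['joint_pos'],2),'F',np.round(s['ft_force'],1),'t',s['clock'],'gap',s['finger_gap'],'zax',np.round(R[:,2],3))
    print('-> turn',round(np.radians(t),3),'shift',np.round(d,2))
def pol(a,r,z): return np.r_[C+r*np.array([np.cos(np.radians(a)),np.sin(np.radians(a))]),z]
E
python3 -c "
from h import *
rel(pol(7.2,.112,.25),7.2)"
```

```text
at [0.4047 0.2461 0.2511] yaw 41.0 j [-0.91  0.14  0.37  1.68 -0.05  1.32  0.19] F [-0.2  0.7 -0.7] t 1.15 gap -0.004036313859530444 zax [-0.001  0.    -1.   ]
-> turn 0.59 shift [-37.89   1.3    0.09]
```

Call:
{"fn": "carry_out", "kwargs": {"moves": [[[0,0,0.59,-37.9,1.3,0,0],[0,0,0.59,-37.9,1.3,0,0],[0,0,0.59,-37.9,1.3,0,0],[0,0,0.59,-37.9,1.3,0,0],[0,0,0.59,-37.9,1.3,0,0],[0,0,0.59,-37.9,1.3,0,0],[0,0,0.59,-37.9,1.3,0,0],[0,0,0.59,-37.9,1.3,0,0],[0,0,0.59,-37.9,1.3,0,0],[0,0,0.59,-37.9,1.3,0,0],[0,0,0.59,-37.9,1.3,0,0],[0,0,0.59,-37.9,1.3,0,0]]]}}

```text
clock: 2.15
tool_pos: [0.6634, -0.027, 0.2501]
eef_rot: [[-0.131, 0.991, -0.002], [0.991, 0.131, 0.002], [0.003, -0.002, -1.0]]
ft_force: [0.2, 0.7, 0.5]
finger_gap: -0.003
finger_force: 0.0
```

```bash
python3 -c "
from h import *
rel(pol(7.2,.112,.08),7.2)
c=cam('side','s2.png');b=c['img'][100:290,180:400];cv2.imwrite('pics/s2.png',cv2.resize(b,(694,600),interpolation=2))"
```

```text
at [ 0.6634 -0.027   0.2501] yaw 7.5 j [-0.3   0.6   0.59  1.13 -0.32  1.51  0.35] F [0.2 0.7 0.5] t 2.15 gap -0.002730785949185178 zax [-0.002  0.002 -1.   ]
-> turn 0.006 shift [-0.47 -0.06 17.01]
```

View pics/s2.png

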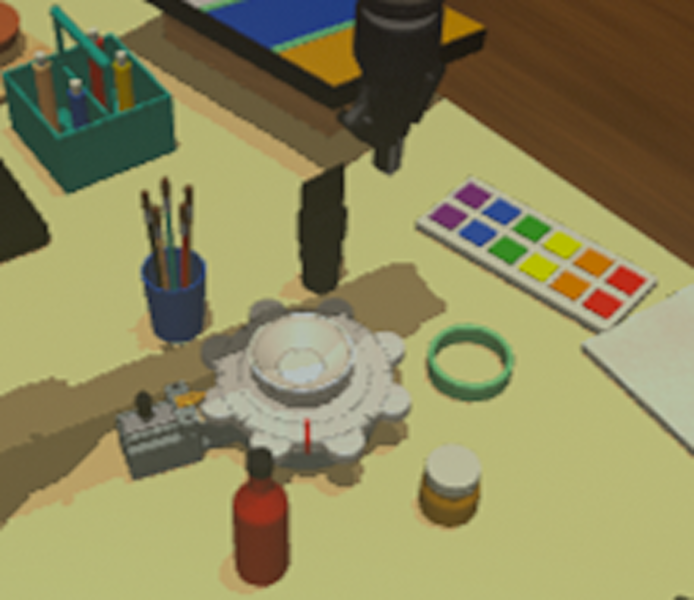

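The side view shows the shut fingers above the far side of the wheel with nothing disturbed. Descending into the scallop.

Call:
{"fn": "carry_out", "kwargs": {"moves": [[[0,0,0,-0.4,0,4,0],[0,0,0,-0.4,0,8,0],[0,0,0,-0.4,0,12,0],[0,0,0,-0.4,0,15,0],[0,0,0,-0.4,0,17,0],[0,0,0,-0.4,0,18,0],[0,0,0,-0.4,0,19,0],[0,0,0,-0.4,0,20,0],[0,0,0,-0.4,0,20,0],[0,0,0,-0.4,0,20,0]]]}}

```text
clock: 3.03
tool_pos: [0.6647, -0.033, 0.0521]
eef_rot: [[-0.129, 0.992, 0.001], [0.992, 0.129, 0.0], [0.0, 0.001, -1.0]]
ft_force: [-0.2, -0.9, -0.1]
finger_gap: 0.0
finger_force: 0.0
```

```bash
python3 -c "
from h import *
rel(pol(-65,.108,.048),-65)
c=cam('top','t3.png');b=c['img'][150:300,190:360];cv2.imwrite('pics/t3.png',cv2.resize(b,(680,600),interpolation=2))"
```

```text
at [ 0.6647 -0.033   0.0521] yaw 7.4 j [-0.3   0.73  0.53  1.41 -0.39  1.11  0.43] F [-0.2 -0.9 -0.1] t 3.0333 gap 0.00033837295055441077 zax [ 0.001  0.    -1.   ]
-> turn 1.264 shift [-10.05  -8.08   0.4 ]
```

View pics/t3.png

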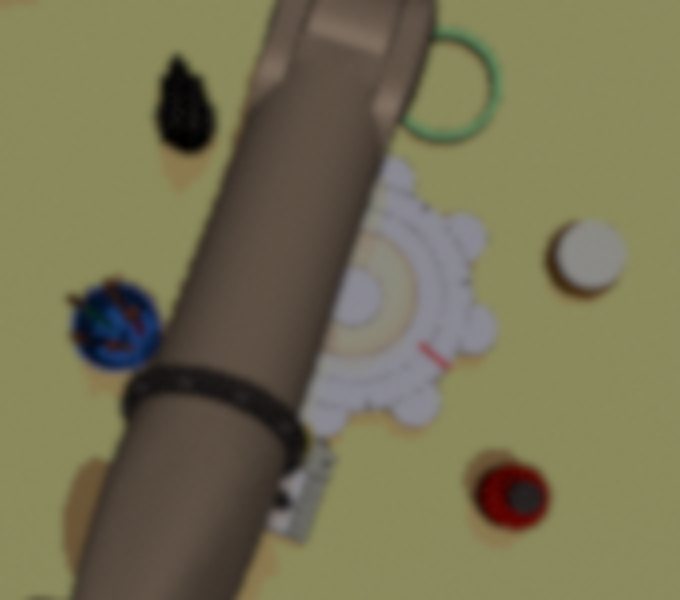

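The top view shows the fingers out of sight under the arm, no contact force, and the red line unmoved at about (435,356). I'll start the clockwise sweep.

Call:
{"fn": "carry_out", "kwargs": {"moves": [[[0,0,0.07,-0.76,-0.4,0.4,0],[0,0,0.14,-1.52,-0.5,0.4,0],[0,0,0.21,-2.27,-0.64,0.4,0],[0,0,0.28,-3.0,-0.82,0.4,0],[0,0,0.35,-3.73,-1.06,0.4,0],[0,0,0.42,-4.43,-1.34,0.4,0],[0,0,0.49,-5.12,-1.68,0.4,0],[0,0,0.56,-5.78,-2.06,0.4,0],[0,0,0.63,-6.41,-2.48,0.4,0],[0,0,0.7,-7.01,-2.95,0.4,0],[0,0,0.77,-7.57,-3.46,0.4,0],[0,0,0.84,-8.1,-4.01,0.4,0]]]}}

```text
clock: 4.08
tool_pos: [0.6367, -0.1188, 0.0492]
eef_rot: [[0.655, 0.756, 0.005], [0.756, -0.655, 0.001], [0.003, 0.003, -1.0]]
ft_force: [0.4, 1.8, 0.1]
finger_gap: 0.001
finger_force: 0.5
```

```bash
cat >> h.py <<'E'
def mark():
    for n in('top','side'):
        c=cam(n);g=c['img'].astype(int);B,G,R=g[...,0],g[...,1],g[...,2]
        m=(R-G>35)&(R-B>25);v,u=np.nonzero(m)
        P=np.array([ray(c,a,b,.06)[:2] for a,b in zip(u,v)])-C
        r=np.hypot(*P.T);k=(r>.05)&(r<.095)
        if k.sum()>2:
            q=P[k].mean(0);print(n,k.sum(),'r',np.hypot(*q).round(4),'wheel ang',(np.degrees(np.arctan2(q[1],q[0]))-S+180)%360-180)
        else: print(n,'not seen')
E
python3 -c "
from h import *
rel(pol(-65,.108,.048),-65);mark()"
```

```text
at [ 0.6367 -0.1188  0.0492] yaw -40.9 j [-0.29  0.75  0.73  1.48 -0.54  1.12 -0.17] F [0.4 1.8 0.1] t 4.0833 gap 0.001027821447841671 zax [ 0.005  0.001 -1.   ]
-> turn 0.421 shift [-4.4  -1.36  0.1 ]
top not seen
side 18 r 0.0772 wheel ang 32.06813061041106
```

Call:
{"fn": "carry_out", "kwargs": {"moves": [[[0,0,0.07,-0.77,-0.2,0.1,0],[0,0,0.14,-1.53,-0.3,0.1,0],[0,0,0.21,-2.29,-0.44,0.1,0],[0,0,0.28,-3.03,-0.63,0.1,0],[0,0,0.35,-3.76,-0.86,0.1,0],[0,0,0.42,-4.47,-1.15,0.1,0],[0,0,0.42,-4.47,-1.15,0.1,0],[0,0,0.42,-4.47,-1.15,0.1,0]]]}}

```text
clock: 4.85
tool_pos: [0.5976, -0.1452, 0.047]
eef_rot: [[0.904, 0.428, 0.001], [0.428, -0.904, 0.0], [0.001, 0.0, -1.0]]
ft_force: [0.1, 0.5, -0.8]
finger_gap: -0.004
finger_force: 0.0
```

```bash
python3 -c "
from h import *
rel(pol(-72,.11,.048),-72);mark()
c=cam('side','s4.png');b=c['img'][140:290,200:360];cv2.imwrite('pics/s4.png',cv2.resize(b,(640,600),interpolation=2))"
```

```text
at [ 0.5976 -0.1452  0.047 ] yaw -64.6 j [-0.32  0.73  0.84  1.58 -0.6   1.1  -0.46] F [ 0.1  0.5 -0.8] t 4.85 gap -0.0038175134777249245 zax [ 0.001  0.    -1.   ]
-> turn 0.128 shift [-1.25 -0.07 -0.1 ]
top not seen
side 16 r 0.0764 wheel ang 7.299504282516665
```

View pics/s4.png

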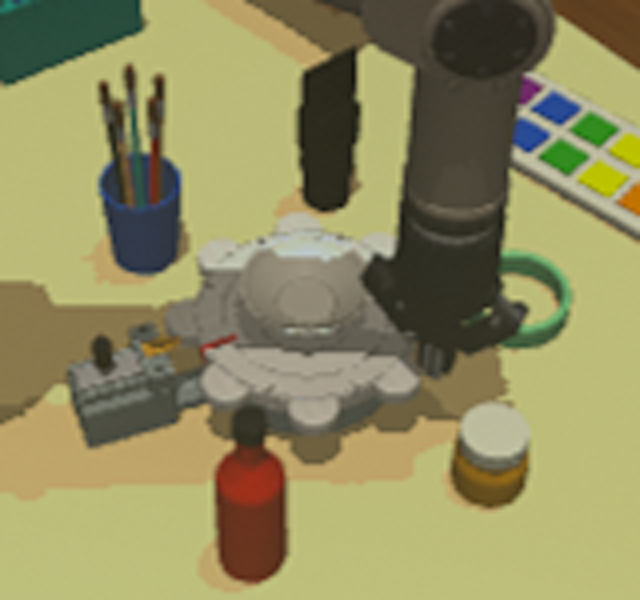

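The side view shows the red line from (203,350) to (235,338), nearing the pointer at (160,345). About 7° remain, so I push on 6°, back off, rise and check from the top.

Call:
{"fn": "carry_out", "kwargs": {"moves": [[[0,0,0.05,-0.6,0,0,0],[0,0,0.1,-1.2,-0.1,0,0],[0,0,0.1,-1.2,-0.1,0,0],[0,0,0.1,-1.2,-0.1,0,0],[0,0,0.1,-0.8,0.2,0,0],[0,0,0.1,-0.8,0.2,-2,0],[0,0,0.1,-0.8,0.2,-6,0],[0,0,0.1,-0.8,0.2,-10,0],[0,0,0.1,-0.8,3,-14,0],[0,0,0.1,-0.8,7,-14,0],[0,0,0.1,-0.8,11,-14,0],[0,0,0.1,-0.8,11,-14,0]]]}}

```text
clock: 6.0
tool_pos: [0.6361, -0.2598, 0.1866]
eef_rot: [[0.946, 0.325, 0.001], [0.325, -0.946, -0.011], [-0.003, 0.01, -1.0]]
ft_force: [-2.2, -0.6, 0.4]
finger_gap: -0.0
finger_force: 0.0
```

```bash
python3 -c "
from h import *
rel(pol(-72,.11,.048),-72);mark()
c=cam('top','t5.png');b=c['img'][150:300,190:360];cv2.imwrite('pics/t5.png',cv2.resize(b,(680,600),interpolation=2))"
```

```text
at [ 0.6361 -0.2598  0.1866] yaw -71.0 j [-0.1   0.75  0.91  1.17 -0.57  1.46 -0.52] F [-2.2 -0.6  0.4] t 6.0 gap -0.00022540295293255457 zax [ 0.001 -0.011 -1.   ]
-> turn 0.017 shift [ -1.13 -12.16  13.74]
top 13 r 0.0743 wheel ang -1.9892809596701966
side 15 r 0.0741 wheel ang -0.4565201029109005
```

View pics/t5.png

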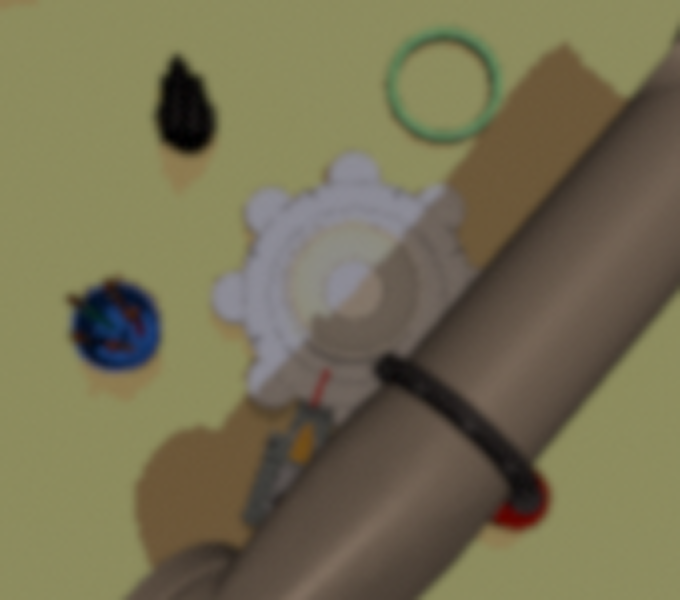

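The top view shows the red line from (325,372) to (317,402), running into the pointer at (302,443). It is within about 2°, so the bolt nose can take up the rest. Now to behind the knob.

```bash
python3 -c "
from h import *
rel(pol(160.5,.197,.25),-109.5)"
```

```text
at [ 0.6366 -0.2488  0.1855] yaw -70.6 j [-0.11  0.75  0.9   1.18 -0.57  1.46 -0.53] F [-0.6  0.5 -0.7] t 6.15 gap 0.001483439957762017 zax [-0.001  0.001 -1.   ]
-> turn 0.68 shift [-16.53 -34.39  -6.41]
```

Call:
{"fn": "carry_out", "kwargs": {"moves": [[[0,0,0,0,-2,-6.4,0],[0,0,0.1,-2,-5,-6.4,0],[0,0,0.2,-4,-8.5,-6.4,0],[0,0,0.3,-6,-12,-6.4,0],[0,0,0.4,-7.5,-15.5,-6.4,0],[0,0,0.5,-9,-19,-6.4,0],[0,0,0.6,-11,-22.5,-6.4,0],[0,0,0.68,-12.5,-26,-6.4,0],[0,0,0.68,-14,-29.5,-6.4,0],[0,0,0.68,-15.5,-32.5,-6.4,0],[0,0,0.68,-16.5,-34.4,-6.4,0],[0,0,0.68,-16.5,-34.4,-6.4,0]]]}}

```text
clock: 7.15
tool_pos: [0.3641, 0.0247, 0.2502]
eef_rot: [[0.945, -0.326, 0.0], [-0.326, -0.945, 0.005], [-0.002, -0.005, -1.0]]
ft_force: [0.6, 0.6, -0.8]
finger_gap: 0.001
finger_force: 0.0
```

```bash
python3 -c "
from h import *
rel(pol(160.5,.197,.25),-109.5)
rel(pol(160.5,.197,.069),-109.5)
mark()
c=cam('side','s6.png');b=c['img'][140:290,170:330];cv2.imwrite('pics/s6.png',cv2.resize(b,(640,600),interpolation=2))"
```

```text
at [0.3641 0.0247 0.2502] yaw -109.0 j [-1.27 -0.24  0.98  1.94  0.2   1.34 -2.25] F [ 0.6  0.6 -0.8] t 7.15 gap 0.0011537185149662985 zax [ 0.     0.005 -1.   ]
-> turn 0.008 shift [0.35 0.33 0.01]
at [0.3641 0.0247 0.2502] yaw -109.0 j [-1.27 -0.24  0.98  1.94  0.2   1.34 -2.25] F [ 0.6  0.6 -0.8] t 7.15 gap 0.0011537185149662985 zax [ 0.     0.005 -1.   ]
-> turn 0.008 shift [ 0.38  0.41 18.11]
top 12 r 0.0748 wheel ang -2.1355958222024753
side 20 r 0.0741 wheel ang -0.1217557540108487
```

View pics/s6.png

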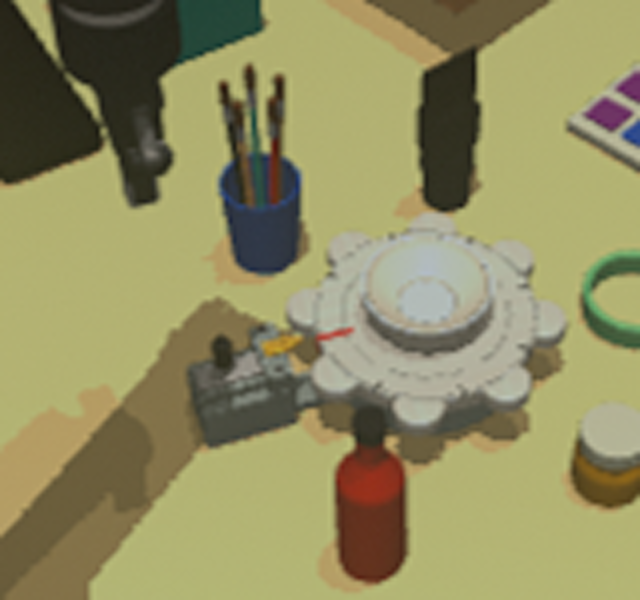

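The side view shows the red line in line with the pointer at about (335,334) to (283,345), the knob at (223,350), and everything still standing. Descending behind the knob.

Call:
{"fn": "carry_out", "kwargs": {"moves": [[[0,0,0,0.1,0.4,4,0],[0,0,0,0.1,0.4,8,0],[0,0,0,0.1,0.4,11,0],[0,0,0,0.1,0.4,14,0],[0,0,0,0.1,0.4,16,0],[0,0,0,0.1,0.4,17,0],[0,0,0,0.1,0.4,18.1,0],[0,0,0,0.1,0.4,18.1,0],[0,0,0,0.1,0.4,18.1,0]]]}}

```text
clock: 8.05
tool_pos: [0.366, 0.0161, 0.0693]
eef_rot: [[0.942, -0.334, -0.001], [-0.334, -0.942, -0.002], [0.0, 0.002, -1.0]]
ft_force: [0.0, 0.6, 1.4]
finger_gap: -0.001
finger_force: 0.0
```

```bash
python3 -c "
from h import *
rel(pol(160.5,.1595,.069),-109.5)
c=cam('side','s7.png');
print(proj(c,[.399,.009,.092]),ray(c,225.6,224.5,.092))
b=c['img'][170:280,180:300];cv2.imwrite('pics/s7.png',cv2.resize(b,(654,600),interpolation=2))"
```

```text
at [0.366  0.0161 0.0693] yaw -109.5 j [-1.12  0.23  1.17  2.22 -0.29  0.85 -1.68] F [0.  0.6 1.4] t 8.05 gap -0.0009785573013724454 zax [-0.001 -0.002 -1.   ]
-> turn -0.001 shift [ 3.63 -0.42  0.03]
[224.53992342 223.99902797] [0.40028899 0.00542525 0.092     ]
```

View pics/s7.png

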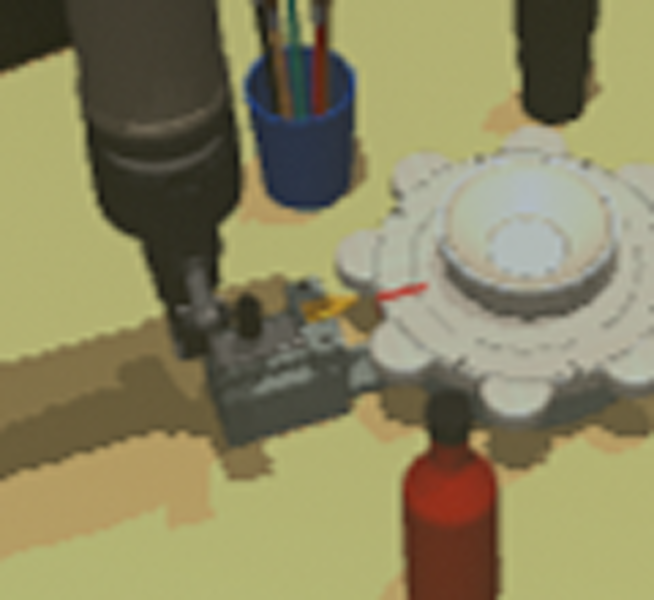

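The side view shows the finger right behind the knob, finger at (195,330) and knob at (248,315), and well aligned. Now pushing.

Call:
{"fn": "carry_out", "kwargs": {"moves": [[[0,0,0,0.4,-0.2,0,0],[0,0,0,0.8,-0.2,0,0],[0,0,0,1.2,-0.2,0,0],[0,0,0,1.5,-0.2,0,0],[0,0,0,1.8,-0.2,0,0],[0,0,0,2.1,-0.2,0,0],[0,0,0,2.4,-0.2,0,0],[0,0,0,2.7,-0.2,0,0],[0,0,0,3.0,-0.2,0,0],[0,0,0,3.0,-0.2,0,0]]]}}

```text
clock: 8.93
tool_pos: [0.3956, 0.0086, 0.0693]
eef_rot: [[0.943, -0.334, 0.001], [-0.334, -0.943, -0.001], [0.001, 0.0, -1.0]]
ft_force: [-1.5, 1.6, -0.5]
finger_gap: -0.001
finger_force: 0.6
```

```bash
python3 -c "
from h import *
rel(pol(160.5,.1595,.069),-109.5);mark()"
```

```text
at [0.3956 0.0086 0.0693] yaw -109.5 j [-1.    0.31  1.11  2.15 -0.36  0.88 -1.59] F [-1.5  1.6 -0.5] t 8.9333 gap -0.0007229558930569638 zax [ 0.001 -0.001 -1.   ]
-> turn 0.0 shift [ 0.59 -0.14  0.03]
top 12 r 0.0748 wheel ang -2.1355958222024753
side 20 r 0.0741 wheel ang -0.1217557540108487
```

Call:
{"fn": "carry_out", "kwargs": {"moves": [[[0,0,0,0.2,0,0,0],[0,0,0,0.4,0,0,0],[0,0,0,0.6,0,0,0],[0,0,0,0.6,0,0,0]]]}}

```text
clock: 9.37
tool_pos: [0.4002, 0.0067, 0.0691]
eef_rot: [[0.943, -0.334, -0.001], [-0.334, -0.943, 0.0], [-0.001, 0.0, -1.0]]
ft_force: [-3.5, 2.2, 0.7]
finger_gap: -0.006
finger_force: 1.8
```

Call:
{"fn": "carry_out", "kwargs": {"moves": [[[0,0,0,0.2,0,0,0],[0,0,0,0.2,0,0,0],[0,0,0,0.2,0,0,0]]]}}

```text
clock: 9.62
tool_pos: [0.4011, 0.0064, 0.0689]
eef_rot: [[0.943, -0.333, -0.003], [-0.333, -0.943, 0.001], [-0.003, 0.0, -1.0]]
ft_force: [-4.9, 2.2, 2.9]
finger_gap: -0.0
finger_force: 3.0
```

Call:
{"fn": "carry_out", "kwargs": {"moves": [[[0,0,0,0.2,0,0,0],[0,0,0,0.2,0,0,0],[0,0,0,0.2,0,0,0]]]}}

```text
clock: 9.87
tool_pos: [0.4011, 0.0065, 0.0686]
eef_rot: [[0.943, -0.333, -0.007], [-0.333, -0.943, 0.002], [-0.008, 0.0, -1.0]]
ft_force: [-7.9, 3.1, 7.2]
finger_gap: -0.0
finger_force: 4.7
```

Call:
{"fn": "carry_out", "kwargs": {"moves": [[[0,0,0,0.2,0,0,0],[0,0,0,0.4,0,0,0],[0,0,0,0.4,0,0,0]]]}}

```text
clock: 10.12
tool_pos: [0.4011, 0.0066, 0.0678]
eef_rot: [[0.943, -0.333, -0.016], [-0.333, -0.943, 0.005], [-0.017, 0.0, -1.0]]
ft_force: [-14.0, 6.5, 11.5]
finger_gap: 0.003
finger_force: 8.0
```

```bash
python3 -c "
from h import *
rel(pol(160.5,.1595,.069),-109.5);mark()
c=cam('side','s8.png')
b=c['img'][170:280,180:300];cv2.imwrite('pics/s8.png',cv2.resize(b,(654,600),interpolation=2))"
```

```text
at [0.4011 0.0066 0.0678] yaw -109.4 j [-0.96  0.34  1.09  2.13 -0.39  0.9  -1.55] F [-14.    6.5  11.5] t 10.1167 gap 0.002735597717768782 zax [-0.016  0.005 -1.   ]
-> turn 0.001 shift [ 0.01 -0.14 -0.12]
top 8 r 0.0751 wheel ang -0.49987718077457544
side 15 r 0.072 wheel ang 1.2662894098438926
```

View pics/s8.png

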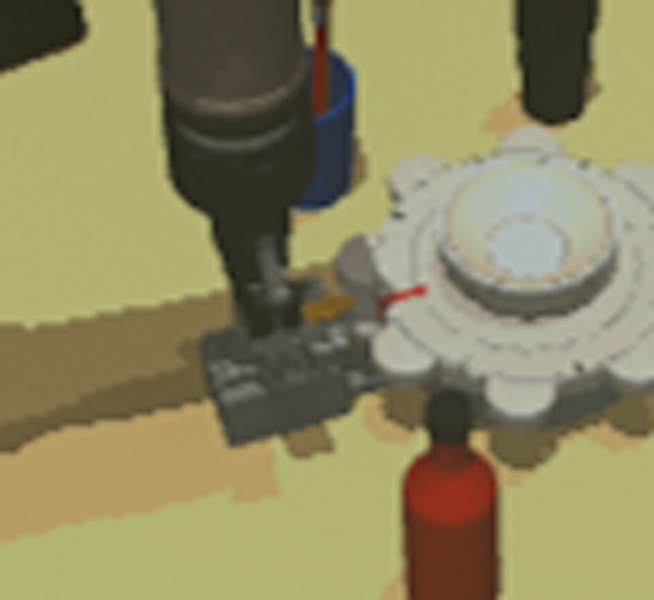

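The view shows the finger pressed against the knob close behind the bridge, at about (290,300). The nose is in the scallop and the wheel shifted 1.5° as it centred. The force rises with no further motion, so it is at the stop. Retreating to verify.

Call:
{"fn": "carry_out", "kwargs": {"moves": [[[0,0,0,-1,0,0,0],[0,0,0,-3,0,0,0],[0,0,0,-3.5,0,-2,0],[0,0,0,-3.5,0,-6,0],[0,0,0,-3.5,0,-10,0],[0,0,0,-3.5,0,-14,0],[0,0,0,-3.5,3,-17,0],[0,0,0,-3.5,3,-17,0],[0,0,0,-3.5,3,-17,0]]]}}

```text
clock: 11.02
tool_pos: [0.368, -0.0131, 0.2415]
eef_rot: [[0.942, -0.336, 0.008], [-0.337, -0.942, 0.007], [0.005, -0.009, -1.0]]
ft_force: [-0.3, 0.0, -0.5]
finger_gap: -0.002
finger_force: 0.0
```

```bash
python3 -c "
from h import *
rel(pol(160.5,.1595,.069),-109.5);mark()
c=cam('side','s9.png')
for r in(.141,.144,.147,.165):print(r,(proj(c,pol(160.5,r,.092))-[180,170])*5.454)
b=c['img'][170:280,180:300];cv2.imwrite('pics/s9.png',cv2.resize(b,(654,600),interpolation=2))"
```

```text
at [ 0.368  -0.0131  0.2415] yaw -109.7 j [-1.27 -0.28  1.06  1.95  0.25  1.33 -2.21] F [-0.3  0.  -0.5] t 11.0167 gap -0.0022045615121007367 zax [ 0.008  0.007 -1.   ]
-> turn -0.003 shift [ 2.37 -2.95 17.29]
top 11 r 0.0749 wheel ang -0.4235808154728886
side 17 r 0.0736 wheel ang 1.4451815033432354
0.141 [280.74581411 284.35212113]
0.144 [275.45888863 285.79515177]
0.147 [270.16543732 287.23996359]
0.165 [238.26700793 295.94642465]
```

View pics/s9.png

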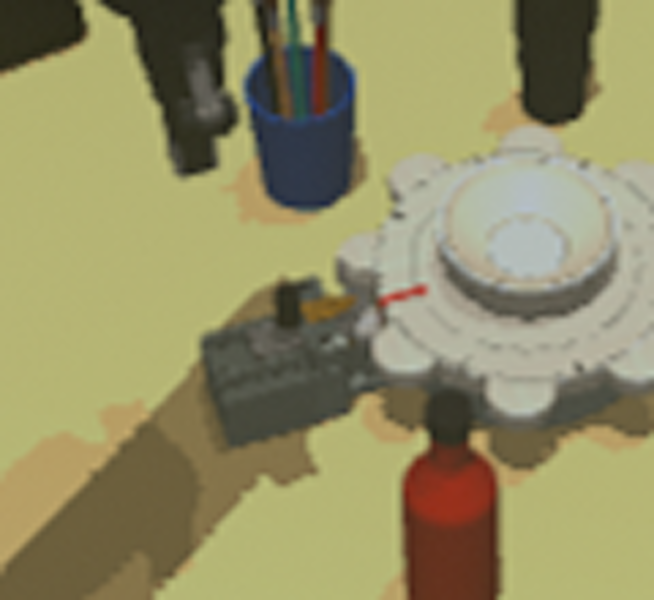

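The knob's top moved from about (248,297) to (289,287), roughly 24 mm, and it now stands against the bridge. The red line points at the brass pointer, and the bowl and the objects near it are where they were. Handing in.

```bash
python3 -c "
from h import *
print(finish_job())"
```

```text
the job is handed in; nothing more can be done
None
```

The wheel was turned until the red line faced the brass pointer, the index bolt was pushed fully home (about 24 mm of knob travel, then a firm stop), and the job was handed in at about 11 s; the result of the judging was not shown.

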